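# Square up a casting form

### The job

The sprung end plank of the small casting form has sagged inwards and a leftover cast block is lying in the form. Pick the block out and put it into the open grey tub, then take the L-shaped square by its upright diagonal grip, lay it flat on the form's white base and press it fully home into the corner between the two planks, so that it pushes the end plank out to a right angle and both its outer faces touch the planks. Finish while still gripping the square and pressing it firmly against both planks (do not let go), and leave the other things on the table where they are.

Things in the scene. Friction and masses are not known exactly. Their poses are not given: they have to be found in the camera images.
- form: Fixed casting form: white base board 12 mm thick, reaching -25 to 250 mm in x and y, with two upright plywood planks meeting at its far left corner. Origin: underside of the base, below the inside corner of the plank faces. x runs from the corner along the side plank's inner face, y along the end plank's inner face when square; the corner is open towards +x, +y (robot and its right).
- form_corner (a point): The inside corner of the form at the top of the base board (form frame 0, 0, 12 mm); axes as the form's.
- side_plank: Fixed plywood side plank, 18 mm thick, standing 35 mm above the base board; its inner face is the form's plane y = 0, from x = -20 to 205 mm. Rubbing on the end plank can take up part of a push towards this one: about 10 N makes sure of it.
- end_plank: Plywood end plank, 200 long, 18 thick, top 35 mm above the base, hinged on a vertical axis at its origin (inside corner, on the base). Inner face: its plane x = 0, along its own +y. Square when its y is parallel to the form's y; starts swung inwards by 0.26 to 0.38 rad, can go 0.2 rad beyond square. A spring (0.5 Nm at square) and 0.15 Nm friction resist: 3 to 5 N at the end of the square's leg.
- square: L-shaped square, 0.35 kg: two aluminium legs along its +x and +y, each 150 mm long, 20 wide, 18 high; outer faces are its planes y = -70 and x = -70 mm. Wooden grip bar stands diagonally from leg to leg along (1, -1): 18 mm thick, 150 long, 55 high; pinch it along (1, 1). Origin: underside, below the bar's middle. Home in the corner, its x and y axes point along the form's x and y.
- square_heel (a point): Outer heel (outer corner) of the square at its underside; axes as the square's.
- tub: Round grey open tub, 85 mm high, outer rim radius 80 mm, wall 4 mm, loose, 0.7 kg. Origin at the centre of its underside, z up.
- offcut: Leftover brick-red cast block lying on the form's base, 60 (x) x 36 (y) x 34 (z) mm, about 0.14 kg. Origin at the centre of its underside.
- pigment: Bystander: amber bottle with black cap, radius 30 mm, 150 mm high; origin under its centre.
- jar: Bystander: pale jar with a white lid, radius 36 mm, 80 mm high; origin under its centre.
- brush: Bystander: brush lying near the robot.
- sample_tile: Bystander: brick-red cast tile 70 x 70 x 15 mm near the robot; origin under its centre.
- spacer: Bystander: plywood strip 160 x 30 x 18 mm at the left; origin under its centre.
- screwdriver: Bystander: screwdriver lying at the right.
There are look-alikes about, which are no part of the job. Of the things like the offcut, leave any that is yellow; of the rest the larger one is meant.

How it is judged (in metres and radians):
On the way, in this order (a step that is already met when the one before it is completed fails the run):
1. the cast block is let go in the tub (horizontal distance between offcut and tub below 0.07 m and z of offcut in the frame of tub below 0.065 m and contact force between the fingers and offcut below 0.1 N), for 0.2 s.
2. the square is held and has pushed the end plank out square (contact force between the fingers and square above 3 N and contact force between square and end_plank above 0.5 N and angle between the y axis of end_plank and the y axis of form, either way round below 0.05 rad), for 0.1 s.
At the end, for the whole second after the job is handed in: Block in the upright tub. Square still gripped, flat on the base (heel within 6 mm of it, tilt < 0.06 rad), heel within 5 mm of the corner along both planks, legs within 0.035 rad of the form's axes; end plank within 0.035 rad of square; square presses each plank with over 0.3 N (horizontal distance between offcut and tub below 0.07 m and z of offcut in the frame of tub below 0.065 m and angle between tub's own z axis and vertical below 0.1 rad and x of square_heel in the frame of form between -0.005 and 0.005 m and y of square_heel in the frame of form between -0.005 and 0.005 m and z of square_heel in the frame of form below 0.018 m and angle between square's own z axis and vertical below 0.06 rad and angle between the x axis of square and the x axis of form, either way round below 0.035 rad and contact force between square and side_plank above 0.3 N and contact force between square and end_plank above 0.3 N and contact force between the fingers and square above 3 N and angle between the y axis of end_plank and the y axis of form, either way round below 0.035 rad); the arm keeps its last pose, push and grip.
It fails at once if another thing on the table is shifted more than 40 mm (distance of any of pigment, jar, brush, sample_tile, spacer, screwdriver from where it was at the start of the episode above 0.04 m).
It fails at once if the square is driven into the planks with great force (contact force between square and side_plank above 90 N or contact force between square and end_plank above 90 N).
It also fails if it takes over 72 s, if anything falls off the work surface, if the arm or the gripper's body presses on something with over 40 N, if the wrist force passes 120 N, or if a joint passes its speed limit or range.

### The arm

A 6-joint arm with a two-finger parallel gripper is mounted at the origin on the work surface. World frame = base frame: x ahead of the robot, y to its left, z up, the work surface at z = 0. Lengths are in m, angles in degrees, forces in N, time in s.
With the tool pointing down it reaches from about 0.35 to 0.775 m from the base axis. Payload 5.5 kg.
Tool frame: the origin (TCP) lies at the very end of the fingers, on their centre line; the grasp point (between the pads) lies 19 mm behind it; z points along the fingers, y is the line along which they close (so a half turn about z gives the same grasp; the last joint's range is limited). The gripper opens to 85 mm and grips with 20 to 120 N. Pads are 22 mm wide; open, the fingers measure 114 mm over their backs; the gripper's body (76 mm by 85 mm) begins 54 mm behind the grasp point. The pads swing forward as they close: fully open they stand 13 mm farther back than shut.
Start: joints at [68.262, 17.945, 2.641, 74.691, 0, 82.002], TCP at [0.137, 0.559, 0.231] pointing down, gripper open.
Joint ranges: [-158.12, 158.12], [-49.38, 96.58], [-58.88, 72.47], [-126.05, 133.96], [-84.25, 85.87], [-180, 180]. Speed limits (degrees/s): [147.25, 147.25, 180, 180, 180, 180].

### API

Orientations are given as a 3x3 rotation matrix whose columns are the frame's x, y, z axes.
In Python, from rig import arm gives the robot as it stands.
- The arm moves only by the tool arm_command, never from a script. Its argument "increments" is a list of rows, each an object of numbers: "dx", "dy", "dz": the shift along the tool's x, y, z in m; "roll": the turn about the tool's z in degrees. In form: [{"dx": .., "dy": .., "dz": .., "roll": ..}, ...]. A call has 1 to 20 rows; each row is the pose to reach, as a shift and turn from the pose commanded when the call began, along the tool's axes at that moment; what a row does not reach only later rows make up. A row lasts 1/10 s, in which the tool goes at most 50 mm and 8.59 degrees, less where a joint would pass 70% of its speed; a pose out of reach is approached as far as the arm can. A call with a gripper value outside its range is refused whole. "hand" is the finger opening in m, from 0 to 0.0854, set as the call begins (left out, the last holds). The fingers move at their own pace and stop on an object; "force" is the grip in N (left out, the last holds). Time passes only in rows, so rows that repeat a pose let the fingers close. It gives the time, the measured TCP pose, the force, the opening and the grip force at its end, in the units of the state.
- arm.get_obs(): the state, without advancing time (a new reading comes with each control period).
- arm.read_camera(name): name is "scene" or "top"; returns the picture (384x512x3 uint8, blue, green, red); there is no depth.
- arm.camera_info(name): a dict with "mtx" (3x3 intrinsics, pixels), "rvec" (rotation vector, rad) and "tvec" (3), from world to camera coordinates, as OpenCV has them. Camera axes: x right, y down, z forward; pixel columns grow to the right and rows downward; lengths in m; the calibration is good to about 2 mm. A picture is of the moment at which its call begins. camera_info takes no time and is no camera call.
- arm.finish_job(): hands the job in; it is judged then, once.
The state is a dict: "time_s": time; "qpos": joint angles; "dq": joint speeds; "joint_efforts": joint torques, N m; "tcp_pos": TCP position; "tool_rot": TCP orientation; "wrist_force": force on the tool from outside, world axes, zero at the start; "torque": the same for the moment, N m; "opening": finger opening in m; "grip_force": force on a finger pad.
Only numpy, scipy, OpenCV 4.12 (cv2) and the standard library are available. Lean on these libraries where they do the work, as an engineer would, in place of code of your own. Each camera call takes 0.05 s, during which the arm holds its last target. There are 200 camera calls.

## Working session

There is one attempt and no reset: what is moved stays moved. The work goes in short steps, Python scripts to look and compute and a tool call to move; the robot and the scene stay as the last step left them, time stands still between calls to the robot, and variables do not carry over. Pictures are saved under pics/ and viewed, at most 10 in all, crops included, and the job is handed in when it is done.

Besides the shell and the picture viewer there is one more tool, called after ">>>" in YAML: its name, and indented under it one key for each argument. arm_command: Moves the arm, as the interface text tells. Its arguments: {"type":"object","properties":{"increments":{"type":"array"},"hand":{"type":"number"},"force":{"type":"number"}},"required":["increments"]}

```bash
ls; mkdir -p pics; python3 - <<'E'
from rig import arm
import cv2
for n in ("scene","top"):
    im=arm.read_camera(n); cv2.imwrite(f"pics/{n}0.png",cv2.resize(im,(800,600),interpolation=cv2.INTER_CUBIC)); cv2.imwrite(f"pics/{n}0raw.png",im)
    print(n,arm.camera_info(n))
o=arm.get_obs();print(o)
E
```

```text
pics
scene {'mtx': array([[453.73013838,   0.        , 260.55477941],
       [  0.        , 453.73013838, 201.40231295],
       [  0.        ,   0.        ,   1.        ]]), 'rvec': array([ 1.71580077,  2.04196859, -0.63609954]), 'tvec': array([ 0.08433074, -0.40194731,  1.89900754])}
top {'mtx': array([[422.62481919,   0.        , 253.62489318],
       [  0.        , 422.62481919, 189.59221773],
       [  0.        ,   0.        ,   1.        ]]), 'rvec': array([ 2.1169381 , -2.13202   ,  0.14929659]), 'tvec': array([0.02850086, 0.5519521 , 1.1081536 ])}
{'time_s': 0.1, 'qpos': array([ 6.82610308e+01,  1.79879068e+01,  2.58389829e+00,  7.46909424e+01,
       -1.02918292e-03,  8.20011973e+01]), 'dq': array([-0.08953747, -0.03968813,  0.13561787,  0.03990992,  0.00286544,
       -0.0707835 ]), 'joint_efforts': array([ 3.10096082e-03, -4.81724811e+01,  2.99244905e+01,  1.27894440e-02,
       -8.94520008e-05,  2.13837801e-07]), 'tcp_pos': array([0.13642115, 0.55811432, 0.23048704]), 'tool_rot': array([[-9.71382789e-01,  2.37518675e-01, -5.97107919e-04],
       [ 2.37519330e-01,  9.71381582e-01, -1.54599844e-03],
       [ 2.12816134e-04, -1.64358095e-03, -9.99998627e-01]]), 'wrist_force': array([-0.16866716,  0.43995823, -0.04884167]), 'torque': array([-0.01319291, -0.03215717, -0.03865527]), 'grip_force': 0.0, 'opening': 0.08522713706950386}
```

View pics/top0.png

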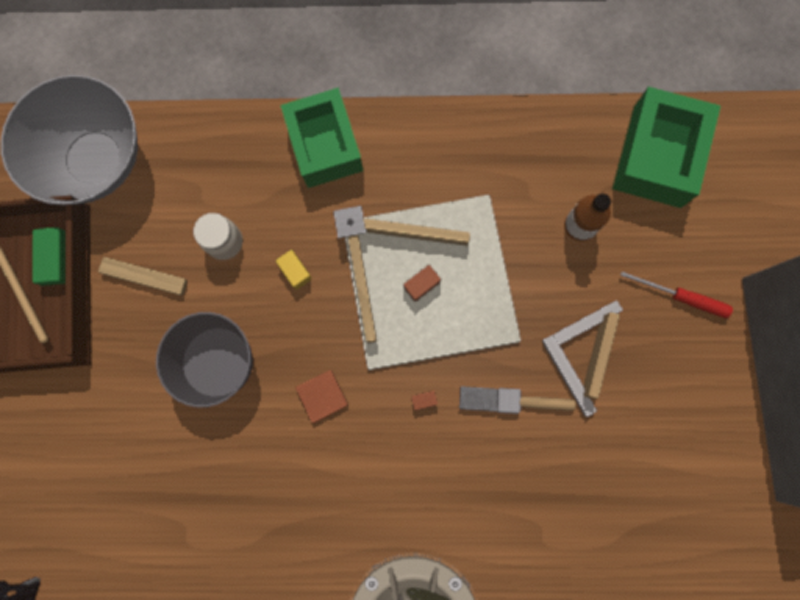

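View pics/scene0.png

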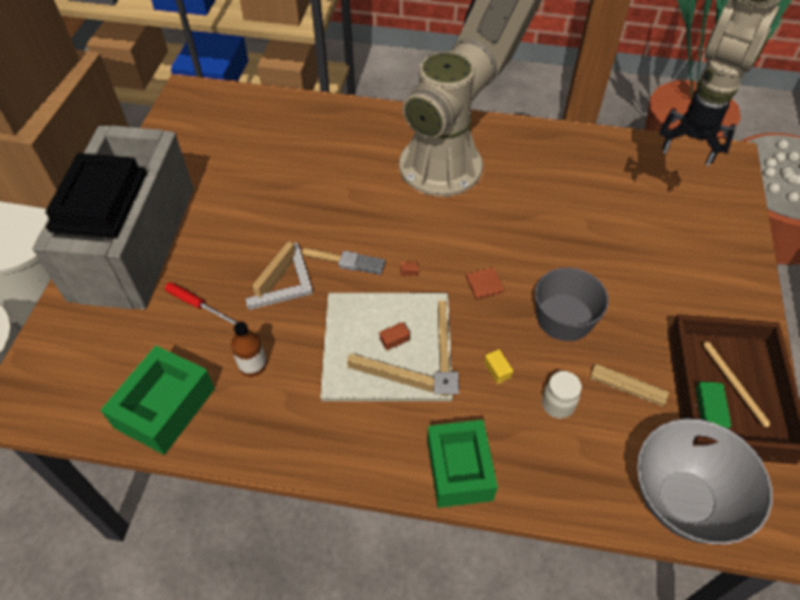

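```bash
cat > h.py <<'E'
import cv2,numpy as np
from rig import arm
def ray(n,uv,z):
    c=arm.camera_info(n);R=cv2.Rodrigues(c['rvec'])[0];t=c['tvec'].ravel()
    d=R.T@np.linalg.inv(c['mtx'])@np.r_[uv,1.];o=-R.T@t
    return (o+d*(z-o[2])/d[2])[:2]
def proj(n,P):
    c=arm.camera_info(n);return cv2.projectPoints(np.atleast_2d(np.float64(P)),c['rvec'],c['tvec'],c['mtx'],None)[0][:,0]
def crop(im,x0,y0,w,h,s,f):
    cv2.imwrite(f,cv2.resize(im[y0:y0+h,x0:x0+w],None,fx=s,fy=s,interpolation=cv2.INTER_CUBIC))
E
python3 - <<'E'
from h import *
im=cv2.imread('pics/top0raw.png')
crop(im,210,120,133,100,6,'pics/c1.png')
crop(im,335,180,80,90,6,'pics/c2.png')
E
```

```text
(no output)
```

View pics/c1.png

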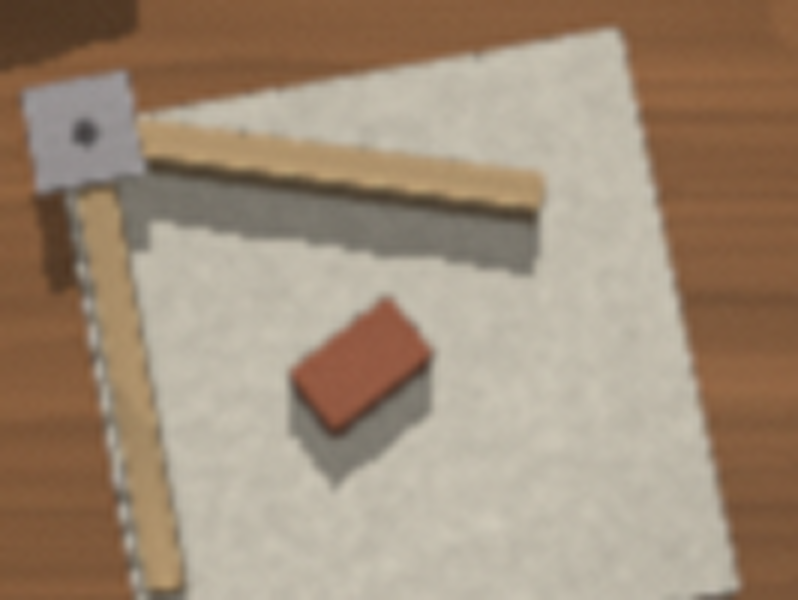

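View pics/c2.png

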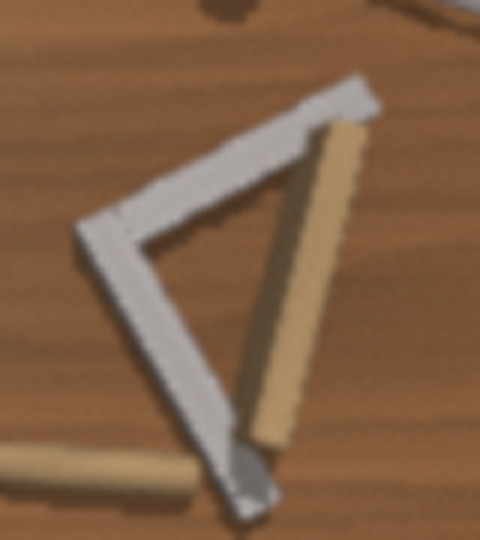

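```bash
cat >> h.py <<'E'
from scipy.optimize import least_squares
def fit(px,P,g):  # px raw top px; P body pts, pose x,y,yaw (+z0 in P)
    P=np.float64(P)
    def W(q):
        c,s=np.cos(q[2]),np.sin(q[2]);return np.c_[q[0]+c*P[:,0]-s*P[:,1],q[1]+s*P[:,0]+c*P[:,1],P[:,2]]
    r=least_squares(lambda q:(proj('top',W(q))-px).ravel(),g)
    return r.x,np.round(r.fun.reshape(-1,2),1)
def cr(p,x0,y0,s): return (np.float64(p)+.5)/s-.5+[x0,y0]
E
python3 - <<'E'
from h import *
c1=lambda p:cr(p,210,120,6); c2=lambda p:cr(p,335,180,6); fl=lambda p:cr(p,0,0,1.5625)
px=np.r_[c1([(618,28),(740,585),(185,586)]),fl([(519,343),(369,368)])]
f,e=fit(px,[(-.025,.25,.012),(.25,.25,.012),(.205,0,.047),(.25,.25,.012),(.25,-.025,.012)],[.6,.0,3.14]);print('form',f[:2],np.degrees(f[2]),e.tolist())
a,b=ray('top',c1([(543,210)])[0],.047),ray('top',c1([(150,158)])[0],.047);print('end inner face',a,b,'ang',np.degrees(np.arctan2(*(a-b)[::-1])))
px=c1([(388,297),(433,352),(338,432),(291,376)])
o,e=fit(px,[(.03,.018,.046),(.03,-.018,.046),(-.03,-.018,.046),(-.03,.018,.046)],[.5,0,-.6]);print('off',o[:2],np.degrees(o[2]),e.tolist())
px=c2([(76,228),(240,522),(280,492),(360,74),(382,106),(143,243)])
s,e=fit(px,[(-.07,-.07,.018),(.08,-.07,.018),(.08,-.05,.018),(-.07,.08,.018),(-.05,.08,.018),(-.05,-.05,.018)],[.4,-.3,-2.8]);print('sq',s[:2],np.degrees(s[2]),e.tolist())
px=c2([(328,120),(368,128),(290,450),(245,440)])
d=np.array([1,-1])/2**.5;n=np.array([1,1])/2**.5
for z in(.055,.073):
    b,e=fit(px,[(*(-d*.075-n*.009),z),(*(-d*.075+n*.009),z),(*(d*.075+n*.009),z),(*(d*.075-n*.009),z)],s);print('bar',z,b[:2],np.degrees(b[2]),e.tolist())
# tub rim & base
im=cv2.imread('pics/top0raw.png')
for uv,z in(((204.5,359.5),.085),):print('tub rim',ray('top',fl([uv])[0],z),[ray('top',fl([q])[0],z) for q in((158,360),(251,360),(205,314),(205,405))])
for n,uv,z in(('tile',(322,397),.015),('small',(424,400),.02),('brushend',(575,405),.01),('jar',(213,232),.08),('bottle',(600,203),.15),('screw',(622,275),.01)):print(n,ray('top',fl([uv])[0],z))
E
```

```text
form [0.67896986 0.09606543] 189.9599521558333 [[0.2, -0.1], [-0.1, 0.9], [0.0, -0.2], [0.8, -1.3], [-0.9, 0.6]]
end inner face [ 0.64864472 -0.10410902] [0.67543985 0.07685215] ang -98.42265058511853
off [ 0.5775945  -0.02041608] -50.70700822090904 [[-0.1, -0.6], [0.9, 0.1], [-0.1, 0.6], [-0.7, -0.0]]
sq [ 0.44826851 -0.32678501] -152.54962836293672 [[0.1, -0.7], [0.6, -0.6], [0.3, 0.9], [-0.0, -0.2], [0.1, 0.8], [-1.1, -0.1]]
bar 0.055 [ 0.44771005 -0.32574824] -151.96940319841113 [[0.1, -0.7], [0.1, -0.1], [-0.5, 0.6], [0.3, 0.2]]
bar 0.073 [ 0.44640898 -0.32060582] -152.0032595364827 [[0.2, -1.2], [0.2, -0.6], [-0.6, 1.0], [0.1, 0.6]]
tub rim [0.4417672  0.34562656] [array([0.44146301, 0.42410223]), array([0.44040338, 0.2673536 ]), array([0.51861963, 0.34807071]), array([0.36662628, 0.34157045])]
tile [0.37965622 0.15716768]
small [ 0.37346333 -0.02162168]
brushend [ 0.36355154 -0.28471848]
jar [0.66287237 0.34182302]
bottle [ 0.68473788 -0.30690525]
screw [ 0.59357361 -0.37994082]
```

Candidates for the block (top view, 800x600):
- Red block on the form base at (422,282).
- Smaller red block at (424,400).
- Yellow block at (293,269).
- Flat red tile at (322,397).

I choose the larger red block on the base. The crop shows it clear of both planks. The tub is the dark one at (205,360); the bowl at (68,140) is too large. The square is at (590,360).

>>> arm_command:
  increments:
    - {"dx":-0.02,"dy":-0.016,"dz":0,"roll":2}
    - {"dx":-0.566,"dy":-0.457,"dz":0,"roll":37}
    - {"dx":-0.566,"dy":-0.457,"dz":0,"roll":37}
    - {"dx":-0.566,"dy":-0.457,"dz":0,"roll":37}
    - {"dx":-0.566,"dy":-0.457,"dz":0,"roll":37}
    - {"dx":-0.566,"dy":-0.457,"dz":0,"roll":37}
    - {"dx":-0.566,"dy":-0.457,"dz":0,"roll":37}
    - {"dx":-0.566,"dy":-0.457,"dz":0,"roll":37}
    - {"dx":-0.566,"dy":-0.457,"dz":0,"roll":37}
    - {"dx":-0.566,"dy":-0.457,"dz":0,"roll":37}
    - {"dx":-0.566,"dy":-0.457,"dz":0,"roll":37}
    - {"dx":-0.566,"dy":-0.457,"dz":0,"roll":37}
    - {"dx":-0.566,"dy":-0.457,"dz":0,"roll":37}
    - {"dx":-0.566,"dy":-0.457,"dz":0,"roll":37}
    - {"dx":-0.566,"dy":-0.457,"dz":0,"roll":37}
    - {"dx":-0.566,"dy":-0.457,"dz":0,"roll":37}
    - {"dx":-0.566,"dy":-0.457,"dz":0,"roll":37}
    - {"dx":-0.566,"dy":-0.457,"dz":0,"roll":37}
    - {"dx":-0.566,"dy":-0.457,"dz":0,"roll":37}
    - {"dx":-0.566,"dy":-0.457,"dz":0,"roll":37}
  hand: 0.0854

```text
time_s: 2.1
tcp_pos: [0.5773, -0.0185, 0.2317]
tool_rot: [[-0.634, 0.773, 0.0], [0.773, 0.634, 0.0], [-0.0, 0.0, -1.0]]
wrist_force: [1.1, -0.6, -0.6]
opening: 0.0852
grip_force: 0.0
```

>>> arm_command:
  increments:
    - {"dz":0.03}
    - {"dz":0.07}
    - {"dz":0.11}
    - {"dz":0.15}
    - {"dz":0.18}
    - {"dz":0.2}
    - {"dz":0.208}
    - {"dz":0.213}
    - {"dz":0.214}
    - {"dz":0.214}

```text
invalid input at $.increments[0]: expected keys dx, dy, dz, roll
```

>>> arm_command:
  increments:
    - {"dz":0}
    - {"dz":0}
    - {"dz":0}
    - {"dz":0}
    - {"dz":0}
    - {"dz":0}
    - {"dz":0}
    - {"dz":0}
  hand: 0.0
  force: 40

```text
invalid input at $.increments[0]: expected keys dx, dy, dz, roll
```

>>> arm_command:
  increments:
    - {"dx":0,"dy":0,"dz":0.03,"roll":0}
    - {"dx":0,"dy":0,"dz":0.07,"roll":0}
    - {"dx":0,"dy":0,"dz":0.11,"roll":0}
    - {"dx":0,"dy":0,"dz":0.15,"roll":0}
    - {"dx":0,"dy":0,"dz":0.18,"roll":0}
    - {"dx":0,"dy":0,"dz":0.2,"roll":0}
    - {"dx":0,"dy":0,"dz":0.208,"roll":0}
    - {"dx":0,"dy":0,"dz":0.213,"roll":0}
    - {"dx":0,"dy":0,"dz":0.213,"roll":0}

```text
time_s: 3.0
tcp_pos: [0.5782, -0.0195, 0.0188]
tool_rot: [[-0.633, 0.774, 0.001], [0.774, 0.633, -0.0], [-0.001, 0.001, -1.0]]
wrist_force: [0.4, -0.5, 0.4]
opening: 0.0856
grip_force: 0.0
```

>>> arm_command:
  increments:
    - {"dx":0,"dy":0,"dz":0,"roll":0}
    - {"dx":0,"dy":0,"dz":0,"roll":0}
    - {"dx":0,"dy":0,"dz":0,"roll":0}
    - {"dx":0,"dy":0,"dz":0,"roll":0}
    - {"dx":0,"dy":0,"dz":0,"roll":0}
    - {"dx":0,"dy":0,"dz":0,"roll":0}
    - {"dx":0,"dy":0,"dz":0,"roll":0}
    - {"dx":0,"dy":0,"dz":0,"roll":0}
  hand: 0.0
  force: 40

```text
time_s: 3.8
tcp_pos: [0.5786, -0.0199, 0.0193]
tool_rot: [[-0.633, 0.774, 0.002], [0.774, 0.633, -0.0], [-0.001, 0.001, -1.0]]
wrist_force: [-0.5, -0.2, 5.8]
opening: 0.0355
grip_force: 40.6
```

>>> arm_command:
  increments:
    - {"dx":0,"dy":0,"dz":-0.02,"roll":0}
    - {"dx":0,"dy":0,"dz":-0.06,"roll":0}
    - {"dx":0.01,"dy":0.003,"dz":-0.1,"roll":0}
    - {"dx":0.04,"dy":0.013,"dz":-0.13,"roll":0}
    - {"dx":0.08,"dy":0.027,"dz":-0.145,"roll":0}
    - {"dx":0.12,"dy":0.041,"dz":-0.15,"roll":0}
    - {"dx":0.16,"dy":0.054,"dz":-0.15,"roll":0}
    - {"dx":0.2,"dy":0.068,"dz":-0.15,"roll":0}
    - {"dx":0.24,"dy":0.082,"dz":-0.15,"roll":0}
    - {"dx":0.28,"dy":0.095,"dz":-0.15,"roll":0}
    - {"dx":0.315,"dy":0.107,"dz":-0.15,"roll":0}
    - {"dx":0.345,"dy":0.117,"dz":-0.15,"roll":0}
    - {"dx":0.362,"dy":0.123,"dz":-0.15,"roll":0}
    - {"dx":0.37,"dy":0.126,"dz":-0.15,"roll":0}
    - {"dx":0.37,"dy":0.126,"dz":-0.15,"roll":0}
    - {"dx":0.37,"dy":0.126,"dz":-0.13,"roll":0}
    - {"dx":0.37,"dy":0.126,"dz":-0.1,"roll":0}
    - {"dx":0.37,"dy":0.126,"dz":-0.07,"roll":0}
    - {"dx":0.37,"dy":0.126,"dz":-0.04,"roll":0}
    - {"dx":0.37,"dy":0.126,"dz":-0.028,"roll":0}

```text
time_s: 5.8
tcp_pos: [0.4399, 0.344, 0.0434]
tool_rot: [[-0.631, 0.775, -0.004], [0.775, 0.631, -0.003], [0.0, -0.005, -1.0]]
wrist_force: [0.3, -0.6, -1.5]
opening: 0.0351
grip_force: 39.9
```

>>> arm_command:
  increments:
    - {"dx":0,"dy":0,"dz":0,"roll":0}
    - {"dx":0,"dy":0,"dz":0,"roll":0}
    - {"dx":0,"dy":0,"dz":0,"roll":0}
    - {"dx":0,"dy":0,"dz":0,"roll":0}
    - {"dx":0,"dy":0,"dz":0,"roll":0}
    - {"dx":0,"dy":0,"dz":0,"roll":0}
  hand: 0.06

```text
time_s: 6.4
tcp_pos: [0.4416, 0.3467, 0.047]
tool_rot: [[-0.633, 0.774, 0.001], [0.774, 0.633, 0.001], [-0.0, 0.001, -1.0]]
wrist_force: [-0.3, 1.0, 0.7]
opening: 0.0597
grip_force: 0.0
```

>>> arm_command:
  increments:
    - {"dx":0,"dy":0,"dz":-0.02,"roll":0}
    - {"dx":0,"dy":0,"dz":-0.05,"roll":0}
    - {"dx":0,"dy":0,"dz":-0.09,"roll":0}
    - {"dx":0,"dy":0,"dz":-0.12,"roll":0}
    - {"dx":0,"dy":0,"dz":-0.12,"roll":0}

```text
time_s: 6.9
tcp_pos: [0.4438, 0.3481, 0.1715]
tool_rot: [[-0.633, 0.774, 0.008], [0.774, 0.633, 0.005], [-0.001, 0.009, -1.0]]
wrist_force: [0.8, 0.5, 0.2]
opening: 0.0599
grip_force: 0.0
```

```bash
python3 - <<'E'
from h import *
a=arm.read_camera('top');b=arm.read_camera('scene')
cv2.imwrite('pics/t1raw.png',a);cv2.imwrite('pics/s1raw.png',b)
A=cv2.resize(a[100:280,90:430],None,fx=2.3,fy=2.3,interpolation=cv2.INTER_CUBIC)
B=cv2.resize(b[140:260,150:410],(A.shape[1],186),interpolation=cv2.INTER_CUBIC)
cv2.imwrite('pics/m1.png',np.vstack([A,B]));print(A.shape)
o=arm.get_obs();print(o['tcp_pos'],o['opening'],o['tool_rot'],o['qpos'])
E
```

```text
(414, 782, 3)
[0.44169397 0.34680608 0.16710342] 0.05998822679613704 [[-6.32963013e-01  7.74179838e-01  1.84474813e-03]
 [ 7.74181978e-01  6.32962090e-01  1.12171146e-03]
 [-2.99249239e-04  2.13817262e-03 -9.99997669e-01]] [ 2.99464607e+01  1.78701274e+01 -6.58054330e+00  6.54256615e+01
  2.92629428e-03  8.06773753e+01]
```

View pics/m1.png

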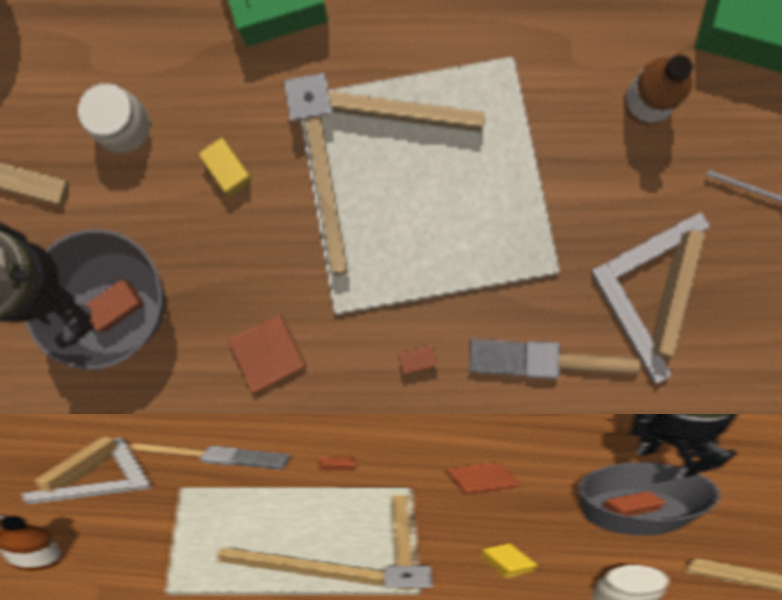

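The block lies in the tub, at (110,305) with the rim centre at (97,298). Everything else is where it was, so the square is next.

>>> arm_command:
  increments:
    - {"dx":-0.015,"dy":-0.012,"dz":0,"roll":-1}
    - {"dx":-0.045,"dy":-0.036,"dz":0,"roll":-3}
    - {"dx":-0.08,"dy":-0.064,"dz":0,"roll":-6}
    - {"dx":-0.115,"dy":-0.092,"dz":0,"roll":-9}
    - {"dx":-0.15,"dy":-0.12,"dz":0,"roll":-12}
    - {"dx":-0.185,"dy":-0.148,"dz":0,"roll":-15}
    - {"dx":-0.22,"dy":-0.176,"dz":0,"roll":-18}
    - {"dx":-0.255,"dy":-0.205,"dz":0,"roll":-21}
    - {"dx":-0.29,"dy":-0.233,"dz":0,"roll":-24}
    - {"dx":-0.325,"dy":-0.261,"dz":0,"roll":-27}
    - {"dx":-0.36,"dy":-0.289,"dz":0,"roll":-30}
    - {"dx":-0.395,"dy":-0.317,"dz":0,"roll":-33.4}
    - {"dx":-0.43,"dy":-0.345,"dz":0,"roll":-33.4}
    - {"dx":-0.46,"dy":-0.369,"dz":0,"roll":-33.4}
    - {"dx":-0.49,"dy":-0.393,"dz":0,"roll":-33.4}
    - {"dx":-0.51,"dy":-0.409,"dz":0,"roll":-33.4}
    - {"dx":-0.52,"dy":-0.417,"dz":0,"roll":-33.4}
    - {"dx":-0.525,"dy":-0.421,"dz":0,"roll":-33.4}
    - {"dx":-0.525,"dy":-0.421,"dz":0,"roll":-33.4}
    - {"dx":-0.525,"dy":-0.421,"dz":0,"roll":-33.4}
  hand: 0.05

```text
time_s: 9.0
tcp_pos: [0.4474, -0.3251, 0.1659]
tool_rot: [[-0.955, 0.297, -0.001], [0.297, 0.955, 0.001], [0.001, 0.001, -1.0]]
wrist_force: [-0.0, 0.4, -0.7]
opening: 0.0497
grip_force: 0.0
```

```bash
python3 - <<'E'
from h import *
b=arm.read_camera('top');o=arm.get_obs();t=o['tcp_pos'];R=o['tool_rot'];print(t,R,o['qpos'],o['opening'])
print('off in tool', R.T@(np.array([.448,-.3263,.015])-t))
crop(b,335,170,110,100,6,'pics/m2.png')
E
```

```text
[ 0.44751016 -0.32502509  0.16612955] [[-9.54965770e-01  2.96715709e-01 -4.07089260e-04]
 [ 2.96715278e-01  9.54965587e-01  8.77786423e-04]
 [ 6.49209255e-04  7.17466385e-04 -9.99999532e-01]] [-4.43181451e+01  1.71360232e+01 -7.74523795e+00  6.51705640e+01
  1.96880659e-02 -2.70577154e+01] 0.049977932074472375
off in tool [-0.00094418 -0.00118058  0.15112816]
```

View pics/m2.png

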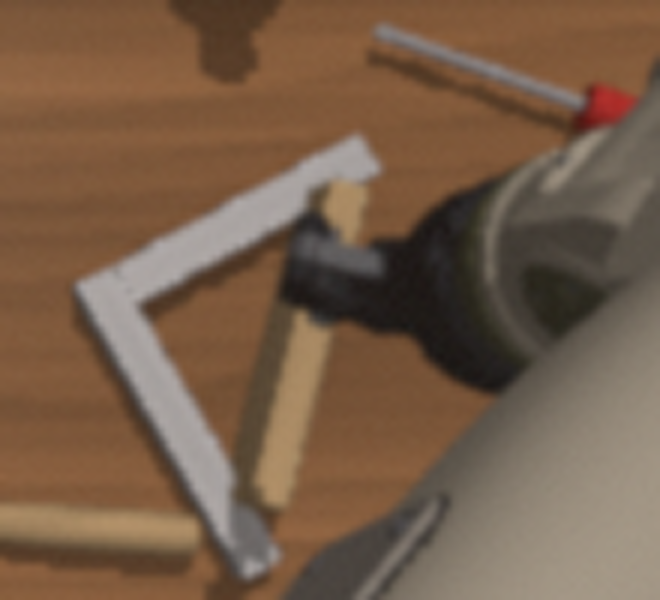

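The gripper is over the bar and lined up with it, with the near finger at about (320,270); its offset from the bar's middle is only perspective. Descend and grip.

>>> arm_command:
  increments:
    - {"dx":-0.001,"dy":-0.001,"dz":0.03,"roll":0}
    - {"dx":-0.001,"dy":-0.001,"dz":0.06,"roll":0}
    - {"dx":-0.001,"dy":-0.001,"dz":0.09,"roll":0}
    - {"dx":-0.001,"dy":-0.001,"dz":0.115,"roll":0}
    - {"dx":-0.001,"dy":-0.001,"dz":0.135,"roll":0}
    - {"dx":-0.001,"dy":-0.001,"dz":0.147,"roll":0}
    - {"dx":-0.001,"dy":-0.001,"dz":0.151,"roll":0}
    - {"dx":-0.001,"dy":-0.001,"dz":0.151,"roll":0}
    - {"dx":-0.001,"dy":-0.001,"dz":0.151,"roll":0}

```text
time_s: 9.95
tcp_pos: [0.4489, -0.3281, 0.0163]
tool_rot: [[-0.955, 0.298, 0.001], [0.298, 0.955, -0.001], [-0.002, -0.001, -1.0]]
wrist_force: [0.3, 0.3, 1.1]
opening: 0.0499
grip_force: 0.0
```

>>> arm_command:
  increments:
    - {"dx":0,"dy":0,"dz":0,"roll":0}
    - {"dx":0,"dy":0,"dz":0,"roll":0}
    - {"dx":0,"dy":0,"dz":0,"roll":0}
    - {"dx":0,"dy":0,"dz":0,"roll":0}
    - {"dx":0,"dy":0,"dz":0,"roll":0}
    - {"dx":0,"dy":0,"dz":0,"roll":0}
    - {"dx":0,"dy":0,"dz":0,"roll":0}
    - {"dx":0,"dy":0,"dz":0,"roll":0}
  hand: 0.0
  force: 100

```text
time_s: 10.75
tcp_pos: [0.4488, -0.3281, 0.0163]
tool_rot: [[-0.955, 0.298, 0.001], [0.298, 0.955, -0.001], [-0.002, -0.0, -1.0]]
wrist_force: [-0.8, 1.8, 6.1]
opening: 0.0171
grip_force: 98.2
```

```bash
python3 - <<'E'
from h import *
o=arm.get_obs();t=o['tcp_pos'];R=o['tool_rot'];print(t,o['wrist_force'],o['opening'],o['grip_force'])
f=np.array([.67897,.09607]);a=np.radians(189.96)
F=np.array([[np.cos(a),-np.sin(a)],[np.sin(a),np.cos(a)]])
for p in((.07,.07),(.085,.08),(.12,.085)):
    W=f+F@p;print(p,W,'tool shift',(R.T@np.r_[W-t[:2],0]).round(4))
print('tool axis y yaw',np.degrees(np.arctan2(R[1,1],R[0,1])))
E
```

```text
[ 0.44877194 -0.32814721  0.01630008] [-0.77342235  1.81457902  6.0663989 ] 0.017089594066482517 98.22784781455994
(0.07, 0.07) [0.62213223 0.01501775] tool shift [-6.320e-02  3.792e-01 -1.000e-04]
(0.085, 0.08) [0.60908791 0.00257405] tool shift [-5.450e-02  3.635e-01 -1.000e-04]
(0.12, 0.085) [ 0.5754802  -0.00840422] tool shift [-2.57e-02  3.43e-01 -1.00e-04]
tool axis y yaw 72.66003640757518
```

>>> arm_command:
  increments:
    - {"dx":0,"dy":0,"dz":-0.01,"roll":0}
    - {"dx":0,"dy":0,"dz":-0.03,"roll":0}
    - {"dx":0,"dy":0,"dz":-0.055,"roll":0}
    - {"dx":0,"dy":0.003,"dz":-0.08,"roll":0}
    - {"dx":0,"dy":0.012,"dz":-0.095,"roll":1}
    - {"dx":0,"dy":0.03,"dz":-0.1,"roll":3}
    - {"dx":0,"dy":0.055,"dz":-0.1,"roll":5}
    - {"dx":0,"dy":0.085,"dz":-0.1,"roll":7}
    - {"dx":-0.001,"dy":0.115,"dz":-0.1,"roll":9}
    - {"dx":-0.001,"dy":0.145,"dz":-0.1,"roll":11}
    - {"dx":-0.001,"dy":0.175,"dz":-0.1,"roll":13}
    - {"dx":-0.002,"dy":0.205,"dz":-0.1,"roll":15}
    - {"dx":-0.002,"dy":0.235,"dz":-0.1,"roll":16.5}
    - {"dx":-0.002,"dy":0.265,"dz":-0.1,"roll":17.5}
    - {"dx":-0.003,"dy":0.29,"dz":-0.1,"roll":17.7}
    - {"dx":-0.003,"dy":0.31,"dz":-0.1,"roll":17.7}
    - {"dx":-0.003,"dy":0.323,"dz":-0.1,"roll":17.7}
    - {"dx":-0.003,"dy":0.33,"dz":-0.1,"roll":17.7}
    - {"dx":-0.003,"dy":0.332,"dz":-0.1,"roll":17.7}
    - {"dx":-0.003,"dy":0.332,"dz":-0.1,"roll":17.7}

```text
time_s: 12.75
tcp_pos: [0.5498, -0.0121, 0.1152]
tool_rot: [[-0.819, 0.574, -0.001], [0.574, 0.819, -0.0], [0.0, -0.0, -1.0]]
wrist_force: [-0.2, -1.1, -3.5]
opening: 0.017
grip_force: 98.0
```

```bash
python3 - <<'E'
from h import *
a=arm.read_camera('top');b=arm.read_camera('scene');o=arm.get_obs();t=o['tcp_pos'];R=o['tool_rot'];print(t,R,o['wrist_force'],o['grip_force'])
print('yaw',np.degrees(np.arctan2(R[1,1],R[0,1])))
A=cv2.resize(a[110:250,200:370],None,fx=3,fy=3,interpolation=cv2.INTER_CUBIC)
B=cv2.resize(b[140:280,190:310],None,fx=2.3,fy=3,interpolation=cv2.INTER_CUBIC)
cv2.imwrite('pics/m3.png',np.hstack([A,B]))
E
```

```text
[ 0.54977258 -0.01246804  0.11523022] [[-8.18189154e-01  5.74949055e-01 -3.05359454e-04]
 [ 5.74949121e-01  8.18189137e-01 -2.10805773e-04]
 [ 1.28639208e-04 -3.48045147e-04 -9.99999931e-01]] [-0.02274588 -0.6016182  -4.0701199 ] 97.9845643043518
yaw 54.90393303151108
```

View pics/m3.png

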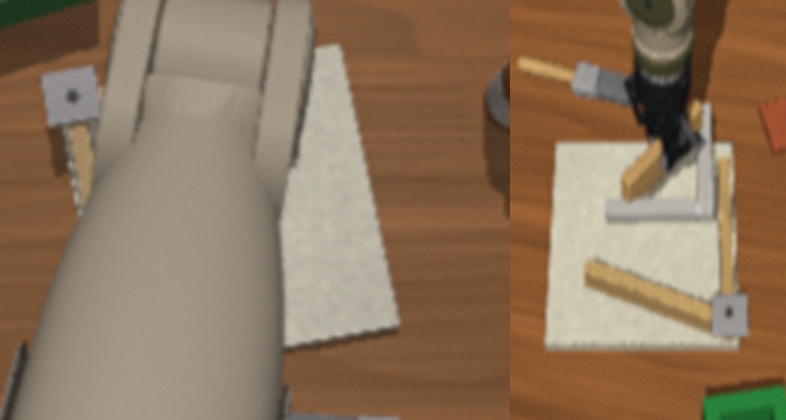

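The square is held level and squarely over the base: in the scene crop its heel is at (705,215), inside both planks with clear gaps. Lower it.

>>> arm_command:
  increments:
    - {"dx":0,"dy":0,"dz":0.015,"roll":0}
    - {"dx":0,"dy":0,"dz":0.035,"roll":0}
    - {"dx":0,"dy":0,"dz":0.055,"roll":0}
    - {"dx":0,"dy":0,"dz":0.07,"roll":0}
    - {"dx":0,"dy":0,"dz":0.077,"roll":0}
    - {"dx":0,"dy":0,"dz":0.081,"roll":0}
    - {"dx":0,"dy":0,"dz":0.084,"roll":0}
    - {"dx":0,"dy":0,"dz":0.086,"roll":0}
    - {"dx":0,"dy":0,"dz":0.0875,"roll":0}
    - {"dx":0,"dy":0,"dz":0.0875,"roll":0}
    - {"dx":0,"dy":0,"dz":0.0875,"roll":0}

```text
time_s: 13.95
tcp_pos: [0.5505, -0.0118, 0.0283]
tool_rot: [[-0.819, 0.574, 0.001], [0.574, 0.819, -0.0], [-0.001, 0.001, -1.0]]
wrist_force: [-0.2, -0.7, -2.4]
opening: 0.0169
grip_force: 98.4
```

>>> arm_command:
  increments:
    - {"dx":-0.003,"dy":0.003,"dz":0.001,"roll":0}
    - {"dx":-0.007,"dy":0.007,"dz":0.001,"roll":0}
    - {"dx":-0.011,"dy":0.011,"dz":0.001,"roll":0}
    - {"dx":-0.015,"dy":0.015,"dz":0.001,"roll":0}
    - {"dx":-0.019,"dy":0.019,"dz":0.001,"roll":0}
    - {"dx":-0.023,"dy":0.023,"dz":0.001,"roll":0}
    - {"dx":-0.027,"dy":0.027,"dz":0.001,"roll":0}
    - {"dx":-0.031,"dy":0.031,"dz":0.001,"roll":0}
    - {"dx":-0.035,"dy":0.035,"dz":0.001,"roll":0}
    - {"dx":-0.039,"dy":0.039,"dz":0.001,"roll":0}
    - {"dx":-0.042,"dy":0.042,"dz":0.001,"roll":0}
    - {"dx":-0.044,"dy":0.044,"dz":0.001,"roll":0}
    - {"dx":-0.045,"dy":0.045,"dz":0.001,"roll":0}
    - {"dx":-0.045,"dy":0.045,"dz":0.001,"roll":0}

```text
time_s: 15.35
tcp_pos: [0.6108, -0.0013, 0.0283]
tool_rot: [[-0.818, 0.575, -0.003], [0.575, 0.818, -0.001], [0.002, -0.003, -1.0]]
wrist_force: [-9.9, -2.3, 11.3]
opening: 0.0169
grip_force: 100.1
```

```bash
cat >> h.py <<'E'
def st():
    o=arm.get_obs();t=o['tcp_pos'];R=o['tool_rot'];f=np.array([.67897,.09607]);a=np.radians(189.96)
    F=np.array([[np.cos(a),-np.sin(a)],[np.sin(a),np.cos(a)]])
    print('t',o['time_s'],'p_form mm',(F.T@(t[:2]-f)*1e3).round(1),'z',round(t[2]*1e3,1),'F_form',(F.T@o['wrist_force'][:2]).round(1),'Fz',o['wrist_force'][2].round(1),'M',o['torque'].round(2),'yaw',np.degrees(np.arctan2(R[1,1],R[0,1])).round(2),'tilt',R[2,:2].round(4),'grip',o['grip_force'])
E
python3 -c "
from h import *
st()"
```

```text
t 15.35 p_form mm [84.  84.1] z 28.3 F_form [10.1  0.5] Fz 11.3 M [-0.37  1.34 -0.3 ] yaw 54.89 tilt [ 0.0016 -0.0027] grip 100.06836175918579
```

>>> arm_command:
  increments:
    - {"dx":-0.003,"dy":0.003,"dz":-0.0005,"roll":0}
    - {"dx":-0.006,"dy":0.006,"dz":-0.0005,"roll":0}
    - {"dx":-0.008,"dy":0.008,"dz":-0.0005,"roll":0}
    - {"dx":-0.008,"dy":0.008,"dz":-0.0005,"roll":0}
    - {"dx":-0.006,"dy":0.01,"dz":-0.0005,"roll":0}
    - {"dx":-0.004,"dy":0.012,"dz":-0.0005,"roll":0}
    - {"dx":-0.002,"dy":0.014,"dz":-0.0005,"roll":0}
    - {"dx":-0.001,"dy":0.015,"dz":-0.0005,"roll":0}
    - {"dx":-0.001,"dy":0.015,"dz":-0.0005,"roll":0}

```text
time_s: 16.25
tcp_pos: [0.622, 0.0095, 0.0283]
tool_rot: [[-0.817, 0.576, 0.0], [0.576, 0.817, -0.003], [-0.002, -0.002, -1.0]]
wrist_force: [-3.9, -6.0, 1.8]
opening: 0.0172
grip_force: 99.0
```

```bash
python3 -c "
from h import *
st()"
```

```text
t 16.25 p_form mm [71.  75.5] z 28.3 F_form [4.8 5.2] Fz 1.8 M [-0.78  0.57 -0.61] yaw 54.81 tilt [-0.0017 -0.0021] grip 99.04911518096924
```

>>> arm_command:
  increments:
    - {"dx":0.001,"dy":0.001,"dz":0,"roll":0}
    - {"dx":0.002,"dy":0.002,"dz":0,"roll":0}
    - {"dx":0.003,"dy":0.003,"dz":0,"roll":0}
    - {"dx":0.0035,"dy":0.0035,"dz":0,"roll":0}
    - {"dx":0.0035,"dy":0.0035,"dz":0,"roll":0}

```text
time_s: 16.75
tcp_pos: [0.6215, 0.0134, 0.0284]
tool_rot: [[-0.817, 0.577, 0.001], [0.577, 0.817, -0.004], [-0.003, -0.003, -1.0]]
wrist_force: [-3.6, -7.3, 2.0]
opening: 0.0169
grip_force: 99.0
```

```bash
python3 -c "
from h import *
st()"
```

```text
t 16.75 p_form mm [70.9 71.4] z 28.4 F_form [4.8 6.6] Fz 2.0 M [-1.2   0.44 -0.52] yaw 54.79 tilt [-0.003 -0.003] grip 98.9739739894867
```

>>> arm_command:
  increments:
    - {"dx":0.001,"dy":0.001,"dz":0,"roll":0}
    - {"dx":0.0015,"dy":0.0015,"dz":0,"roll":0}
    - {"dx":0.002,"dy":0.002,"dz":0,"roll":0}
    - {"dx":0.002,"dy":0.002,"dz":0,"roll":0}
    - {"dx":0.002,"dy":0.002,"dz":0,"roll":0}

```text
time_s: 17.25
tcp_pos: [0.6218, 0.014, 0.0287]
tool_rot: [[-0.817, 0.577, 0.002], [0.577, 0.817, -0.008], [-0.006, -0.006, -1.0]]
wrist_force: [-2.2, -14.0, 2.5]
opening: 0.0167
grip_force: 99.0
```

```bash
python3 -c "
from h import *
st()"
```

```text
t 17.25 p_form mm [70.5 70.9] z 28.7 F_form [ 4.6 13.4] Fz 2.5 M [-2.56  0.38 -0.03] yaw 54.77 tilt [-0.0063 -0.0056] grip 99.00638580322266
```

>>> arm_command:
  increments:
    - {"dx":-0.0005,"dy":0.0005,"dz":0,"roll":0}
    - {"dx":-0.001,"dy":0.001,"dz":0,"roll":0}
    - {"dx":-0.0014,"dy":0.0014,"dz":0,"roll":0}
    - {"dx":-0.0014,"dy":0.0014,"dz":0,"roll":0}
    - {"dx":-0.0014,"dy":0.0014,"dz":0,"roll":0}

```text
time_s: 17.75
tcp_pos: [0.6219, 0.0141, 0.0288]
tool_rot: [[-0.817, 0.577, -0.001], [0.577, 0.817, -0.009], [-0.004, -0.008, -1.0]]
wrist_force: [-7.6, -15.9, 8.0]
opening: 0.0168
grip_force: 99.7
```

```bash
python3 -c "
from h import *
st()"
```

```text
t 17.75 p_form mm [70.3 70.9] z 28.8 F_form [10.3 14.4] Fz 8.0 M [-2.78  1.1   0.14] yaw 54.76 tilt [-0.004  -0.0078] grip 99.70790147781372
```

>>> arm_command:
  increments:
    - {"dx":-0.0005,"dy":0.0005,"dz":0,"roll":0}
    - {"dx":-0.001,"dy":0.001,"dz":0,"roll":0}
    - {"dx":-0.0015,"dy":0.0015,"dz":0,"roll":0}
    - {"dx":-0.002,"dy":0.002,"dz":0,"roll":0}
    - {"dx":-0.002,"dy":0.002,"dz":0,"roll":0}

```text
time_s: 18.25
tcp_pos: [0.6226, 0.0145, 0.0288]
tool_rot: [[-0.817, 0.577, -0.005], [0.577, 0.817, -0.009], [-0.001, -0.01, -1.0]]
wrist_force: [-12.7, -17.5, 11.1]
opening: 0.0171
grip_force: 100.4
```

```bash
python3 - <<'E'
from h import *
st()
b=arm.read_camera('scene');a=arm.read_camera('top');cv2.imwrite('pics/s4raw.png',b)
B=cv2.resize(b[170:270,200:300],(600,600),interpolation=cv2.INTER_CUBIC)
A=cv2.resize(a[120:270,210:260],(200,600),interpolation=cv2.INTER_CUBIC)
cv2.imwrite('pics/m4.png',np.hstack([B,A]))
E
```

```text
t 18.25 p_form mm [69.6 70.6] z 28.8 F_form [15.5 15. ] Fz 11.1 M [-2.74  2.09  0.41] yaw 54.78 tilt [-0.0011 -0.0103] grip 100.40684223175049
```

View pics/m4.png

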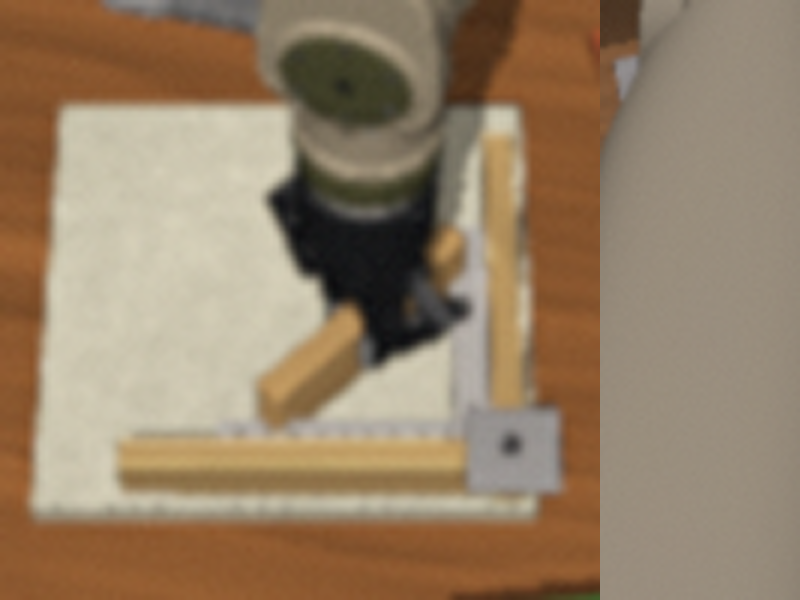

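>>> arm_command:
  increments:
    - {"dx":-0.0005,"dy":0.0005,"dz":0,"roll":0}
    - {"dx":-0.001,"dy":0.001,"dz":0,"roll":0}
    - {"dx":-0.0012,"dy":0.0016,"dz":0,"roll":0}
    - {"dx":-0.001,"dy":0.002,"dz":0,"roll":0}
    - {"dx":-0.001,"dy":0.002,"dz":0,"roll":0}
    - {"dx":-0.001,"dy":0.002,"dz":0,"roll":0}

```text
time_s: 18.95
tcp_pos: [0.6229, 0.0145, 0.0289]
tool_rot: [[-0.817, 0.577, -0.008], [0.577, 0.817, -0.011], [0.0, -0.013, -1.0]]
wrist_force: [-18.5, -20.3, 15.3]
opening: 0.017
grip_force: 100.8
```

```bash
python3 - <<'E'
from h import *
st()
c=lambda p:ray('scene',cr([p],200,170,6)[0],.047)
for n,p,q in(('end inner',(465,441),(118,439)),('end outer',(465,461),(118,464)),('side inner',(485,135),(492,405)),('side outer',(511,135),(522,405))):
    a,b=c(p),c(q);print(n,a,b,np.degrees(np.arctan2(*(b-a)[::-1])))
b=arm.read_camera('scene');B=cv2.resize(b[195:265,200:300],(800,560),interpolation=cv2.INTER_CUBIC);cv2.imwrite('pics/m5.png',B)
E
```

```text
t 18.95 p_form mm [69.3 70.6] z 28.9 F_form [21.7 16.8] Fz 15.3 M [-3.26  2.79  0.49] yaw 54.74 tilt [ 0.0003 -0.0133] grip 100.7632327079773
end inner [0.68460806 0.08533886] [ 0.71602948 -0.09842519] -80.29695390261605
end outer [0.69676678 0.08716098] [ 0.73100345 -0.09504497] -79.35815693708302
side inner [0.48061333 0.06651709] [0.65985388 0.09644176] 9.47825751579667
side outer [0.47794136 0.0813942 ] [0.65699959 0.1124768 ] 9.847805353461387
```

View pics/m5.png

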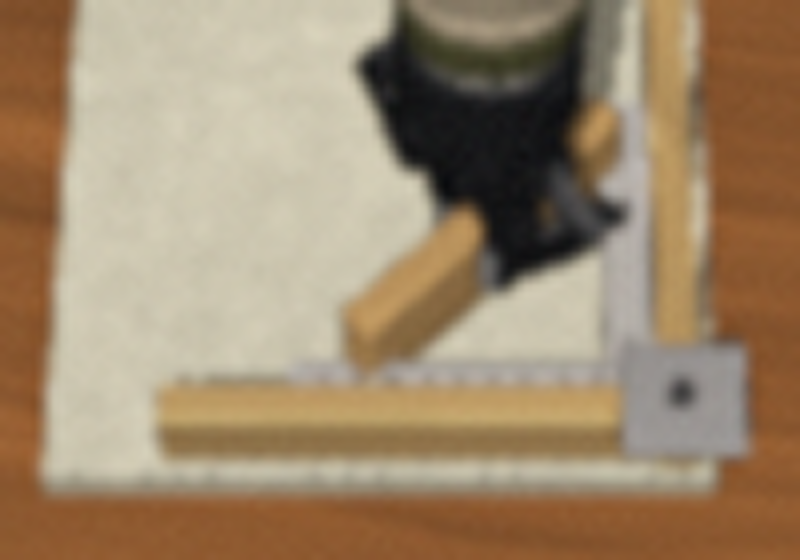

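>>> arm_command:
  increments:
    - {"dx":0.0005,"dy":0.0005,"dz":-0.0003,"roll":0}
    - {"dx":0.001,"dy":0.001,"dz":-0.0006,"roll":0}
    - {"dx":0.0015,"dy":0.0015,"dz":-0.0008,"roll":0}
    - {"dx":0.0015,"dy":0.0015,"dz":-0.0008,"roll":0}
    - {"dx":0.0015,"dy":0.0015,"dz":-0.0008,"roll":0}

```text
time_s: 19.5
tcp_pos: [0.6229, 0.0145, 0.0291]
tool_rot: [[-0.816, 0.578, -0.008], [0.578, 0.816, -0.014], [-0.002, -0.016, -1.0]]
wrist_force: [-17.1, -28.0, 12.1]
opening: 0.017
grip_force: 100.4
```

```bash
python3 - <<'E'
from h import *
st()
E
```

```text
t 19.5 p_form mm [69.3 70.6] z 29.1 F_form [21.6 24.6] Fz 12.1 M [-4.4   2.45  0.64] yaw 54.67 tilt [-0.0019 -0.0161] grip 100.3895616531372
```

The square no longer moves under about 22 N and 25 N towards the two planks, and the end plank measures square to within about 0.7°. Handing in.

```bash
python3 -c "
from rig import arm
print(arm.finish_job())"
```

```text
the job is handed in; nothing more can be done
None
```

The job is handed in at about 19.5 s of the 72 s allowed: the block is in the tub, and the square is still gripped and pressed home against both planks at about 22 N and 25 N; the rig gave no verdict.

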